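# Release the latched key on the bench switch box

## Task

One of the four identical keys on the bench switch box has been left latched down, so its machine is still on. Find out which with light taps of the fingertips (it does not give), then press that key right down and let it go, so that it springs up and all four keys stand up level. Press none of the other keys right down, and leave the tools and parts lying round the box where they are, without picking anything up.

Things in the scene. Friction and masses are not known exactly. Their poses are not given: they have to be found in the camera images.
- key_box: Switch box fixed to the bench: grey case, wooden end cheeks, 108 (x) x 248 (y) x 54 mm high, turned up to 0.3 rad. Origin: centre of its underside, on the bench; y along the row of keys, x away from the robot, z up. Four identical grey sprung keys on top, 55 mm centre to centre, caps 60 (x) x 36 (y) mm. A key that is up has its top at 68 mm, 16 mm above the deck; it travels 9.5 mm straight down.
- key_1_top (a point): Centre of the flat top of the left-hand key, +82.5 mm along the box's y. All keys: the first 4 mm of travel are soft (0.6 to 2 N), then a firmer spring is met (a step to 6 N), and right down takes 9 N: a light tap of 2 to 5 N sinks a key that is up by about 4 mm and no further.
- key_2_top (a point): Centre of the flat top of the second key from the left, +27.5 mm along the box's y. One key, any of the four, is latched: it rests about 4 mm lower than the others and does not give to a light tap of 2 to 5 N.
- key_3_top (a point): Centre of the flat top of the third key from the left, -27.5 mm along the box's y. The latched key lets go once pressed to 8 mm below full height (about 8 N; right down to its stop at 9.5 mm is safe), and springs up when released.
- key_4_top (a point): Centre of the flat top of the right-hand key, -82.5 mm along the box's y. Keys that are up spring back after a tap. One pressed right down counts as switched by mistake.
- finger_plane: Bystander: small brass finger plane, 29 x 60 x 31 mm, loose, near side of the box. Origin: centre of its underside. Not to be disturbed.
- spool_clamp: Bystander: wooden spool clamp with a wing nut, standing upright, 35 mm across, 68 mm tall, loose, near side of the box. Origin: centre of its underside. Not to be disturbed.
- sanding_block: Bystander: brown sanding block, 46 x 90 x 27 mm, loose, far side of the box. Origin: centre of its underside. Not to be disturbed.
- bridge_blank: Bystander: small wooden violin bridge blank lying flat, 33 x 41 x 8 mm, loose, far side of the box. Origin: centre of its underside. Not to be disturbed.

How it is judged (in metres and radians):
At the end, for the whole second after the job is handed in: All four keys stand up, each top within 1.5 mm of its full height of 68 mm; the four bystanders are at rest and within 15 mm of where they were (z of each of key_1_top, key_2_top, key_3_top, key_4_top in the frame of key_box above 0.0665 m and linear speed of each of finger_plane, spool_clamp, sanding_block, bridge_blank below 0.02 m/s and distance of each of finger_plane, spool_clamp, sanding_block, bridge_blank from where it was at the start of the episode below 0.015 m); the robot touches nothing.
It fails at once if A key that was up is pressed down more than 6.8 mm (a light tap sinks it about 4 mm; the latched key's top cannot move that far) (distance of any of key_1_top, key_2_top, key_3_top, key_4_top from where it was at the start of the episode above 0.0068 m).
It fails at once if A bystander is moved or lifted by more than 15 mm (distance of any of finger_plane, spool_clamp, sanding_block, bridge_blank from where it was at the start of the episode above 0.015 m).
It also fails if it takes over 48 s, if anything falls off the work surface, if the arm or the gripper's body presses on something with over 40 N, if the wrist force passes 120 N, or if a joint passes its speed limit or range.

## Robot

A 6-joint arm with a two-finger parallel gripper is mounted at the origin on the work surface; the furniture and walls round the work are solid. World frame = base frame: x ahead of the robot, y to its left, z up, the work surface at z = 0. Lengths are in mm, angles in rad, forces in N, time in s.
With the tool pointing down it reaches from about 350 to 775 mm from the base axis. Payload 7.3 kg.
Tool frame: the origin (TCP) lies at the very end of the fingers, on their centre line; the grasp point (between the pads) lies 19 mm behind it; z points along the fingers, y is the line along which they close (so a half turn about z gives the same grasp; the last joint's range is limited). The gripper opens to 92 mm and grips with 3 to 60 N. Pads are 19 mm wide; open, the fingers measure 130 mm over their backs; the gripper's body (75 mm by 190 mm) begins 47 mm behind the grasp point.
Start: joints at [-0.146, 0.342, 1.524, -0, 1.275, -0.146], TCP at [525.019, 0.019, 226.741] pointing down, gripper open.
Joint ranges: [-2.53, 2.53], [-0.77, 2.02], [0.04, 2.7], [-1, 4.14], [0.28, 2.66], [-3.11, 3.11]. Speed limits (rad/s): [2.57, 2.57, 3.14, 3.14, 3.14, 3.14].

## Interface

Orientations are given as [roll, pitch, yaw] about the fixed x, y, z axes, in that order (R = Rz(yaw) Ry(pitch) Rx(roll)).
In Python, from plant import bot gives the robot as it stands.
- The arm moves only by the tool jog_arm, never from a script. Its argument "targets" is a list of rows, each an object with "xyz": the shift along the tool's x, y, z as a fraction of full scale, a list of three; "spin": the turn about the tool's z as a fraction of full scale. In form: [{"xyz": [x, y, z], "spin": spin}, ...]. A call has exactly 10 rows; each row shifts and turns the commanded pose from where the row before left it, along the tool's axes as they then stand; what a row does not reach is not made up. Full scale, the value 1, is 80 mm for a shift and 0.1 rad for a turn. A row lasts 1/8 s, in which the tool goes at most 62.5 mm and 10.7 degrees, less where a joint would pass 70% of its speed; a pose out of reach is approached as far as the arm can. A call with a number of a shift or a turn outside -1 to 1 is refused whole. A call with a gripper value outside its range is refused whole. "gripper" is the opening in per cent of the stroke, from 0 (shut) to 100 (fully open), set as the call begins (left out, the last holds). The fingers move at their own pace and stop on an object; the grip force is fixed at half the most. Time passes only in rows, so rows that do not move let the fingers close, or fill a call up. It gives the time, the measured TCP pose, the force, the opening and the grip force at its end, in the units of the state.
- bot.get_obs(): the state, without advancing time (a new reading comes with each control period).
- bot.capture(name): name is "scene" or "side" or "wrist"; returns the picture (384x512x3 uint8, blue, green, red); there is no depth.
- bot.get_calibration(name): a dict with "vfov" (degrees; the focal length in pixels is half the picture's height over the tangent of half this angle, whatever the lens; pixels are square), "cx", "cy" (the principal point, pixels), "eye" and "rotation" of the camera in the world. Camera axes: x right, y down, z forward; pixel columns grow to the right and rows downward; lengths in mm; the calibration is good to about 2 mm. A picture is of the moment at which its call begins: read the wrist's pose just before it. get_calibration takes no time and is no camera call; for the wrist camera it gives the pose at the moment of the call.
- bot.close_job(): hands the job in; it is judged then, once.
The state is a dict: "time": time; "joint_positions": joint angles; "dq": joint speeds; "tau": joint torques, N m; "tool_pos": TCP position; "tcp_rot": TCP orientation; "contact_force": force on the tool from outside, world axes, zero at the start; "moment": the same for the moment, N m; "grip_width": finger opening in mm; "finger_force": force on a finger pad.
Only numpy, scipy, OpenCV 4.12 (cv2) and the standard library are available. Lean on these libraries where they do the work, as an engineer would, in place of code of your own. Each camera call takes 0.05 s, during which the arm holds its last target. There are 200 camera calls.

## Working session

There is one attempt and no reset: what is moved stays moved. The work goes in short steps, Python scripts to look and compute and a tool call to move; the robot and the scene stay as the last step left them, time stands still between calls to the robot, and variables do not carry over. Pictures are saved under pics/ and viewed, at most 10 in all, crops included, and the job is handed in when it is done.

Besides the shell and the picture viewer there is one more tool, called after ">>>" in YAML: its name, and indented under it one key for each argument. jog_arm: Moves the arm, as the interface text tells. Shift numbers are shares of 80 mm and turn numbers shares of 0.1 rad, none past 1 either way. Its arguments: {"type":"object","properties":{"targets":{"type":"array","items":{"type":"object","properties":{"xyz":{"type":"array","items":{"type":"number"}},"spin":{"type":"number"}}}},"gripper":{"type":"number"}},"required":["targets"]}

```bash
mkdir -p pics; python3 - <<'E'
from plant import bot
import cv2,json
o=bot.get_obs();print(o)
for n in("scene","wrist","side"):
    print(n,bot.get_calibration(n)); cv2.imwrite(f"pics/{n}0.png",bot.capture(n))
E
```

```text
{'time': 0.0, 'joint_positions': array([-1.45971287e-01,  3.42753462e-01,  1.52500077e+00, -2.30393236e-05,
        1.27540968e+00, -1.46008348e-01]), 'dq': array([-0.0004146 , -0.00147553, -0.00035409, -0.00111999,  0.00106874,
       -0.00193144]), 'tau': array([ 7.61924657e-04, -4.31245601e+01, -2.44219762e+01,  7.17750052e-02,
        5.59406646e-02, -1.04314388e-04]), 'tool_pos': array([5.24595645e+02, 8.96932861e-02, 2.26034684e+02]), 'tcp_rot': array([-3.14003490e+00, -2.06807003e-04,  1.57083995e+00]), 'contact_force': array([-1.44263518, -0.1345258 , -0.27865729]), 'moment': array([ 0.00515905, -0.03220079, -0.00357858]), 'finger_force': 0.0, 'grip_width': 91.84970166660351}
scene {'vfov': 54.01918707246785, 'cx': 257.7535633283099, 'cy': 191.63459808406577, 'eye': array([ -47.46500866, -451.23849992,  548.55395183]), 'rotation': array([-2.15462481, -0.0040372 , -0.96279959])}
wrist {'vfov': 65.56867023840863, 'cx': 256.90228967892125, 'cy': 192.73844413149672, 'eye': array([524.43776339,  77.86224689, 385.59092235]), 'rotation': array([2.84751907e+00, 9.57410061e-05, 4.87692321e-04])}
side {'vfov': 44.457958986523394, 'cx': 260.73151122720105, 'cy': 193.08885336370275, 'eye': array([ 541.39805885, -807.61070505,  510.45173764]), 'rotation': array([-2.12172459,  0.0150247 ,  0.01693561])}
```

View pics/wrist0.png

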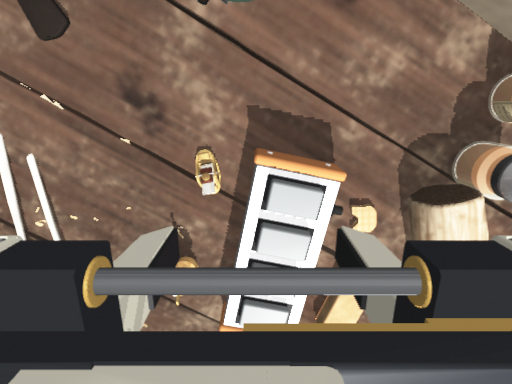

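View pics/scene0.png

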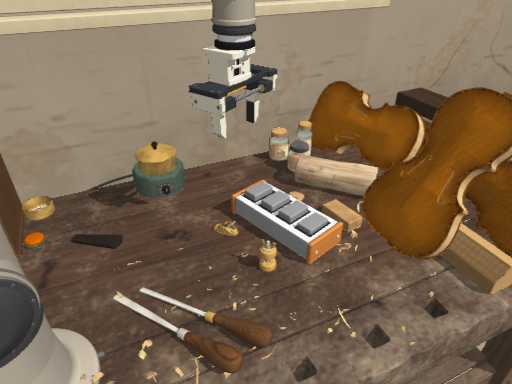

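The wrist view shows the box with its +y end cheek at about (300,165) and key 1 at (294,197). The box leans to a yaw of about -0.2. The scene view shows all four key tops at about (260,189), (275,200), (292,211) and (313,223). The spool clamp is at (268,255) on the near side.

```bash
cat > h.py <<'E'
import numpy as np,cv2
from scipy.spatial.transform import Rotation as R
def ray(c,u,z):
    f=192/np.tan(np.radians(c['vfov']/2))
    d=R.from_euler('xyz',c['rotation']).apply([(u[0]-c['cx'])/f,(u[1]-c['cy'])/f,1])
    return c['eye']+d*(z-c['eye'][2])/d[2]
E
python3 - <<'E'
from plant import bot
from h import *
for n,roi in(("scene",(230,170,115,90)),("wrist",(215,140,140,200))):
    im=cv2.imread(f"pics/{n}0.png");c=bot.get_calibration(n)
    x,y,w,h=roi;s=im[y:y+h,x:x+w]
    hsv=cv2.cvtColor(s,cv2.COLOR_BGR2HSV);g=s.min(2)
    lo,hi=(110,185) if n=="scene" else (170,235)
    m=((hsv[...,1]<40)&(g>lo)&(g<hi)).astype(np.uint8)*255
    m=cv2.morphologyEx(m,cv2.MORPH_OPEN,np.ones((3,3)))
    k,l,st,ce=cv2.connectedComponentsWithStats(m,connectivity=4)
    for i in range(1,k):
        if st[i,4]>60:
            u=ce[i]+[x,y];print(n,st[i],u.round(1),ray(c,u,68).round(1))
    cv2.imwrite(f"pics/{n}m.png",cv2.resize(np.hstack([s,cv2.cvtColor(m,8)]),None,fx=2.5,fy=2.5))
E
```

```text
scene [ 18  12  24  18 248] [260.2 189.9] [560.1 -37.6  68. ]
scene [ 34  22  25  18 286] [276.6 199.3] [549.3 -89.8  68. ]
scene [ 50  31  28  20 330] [294.2 209.7] [ 538.1 -141.9   68. ]
scene [ 69  43  28  20 326] [313.1 222. ] [ 523.1 -195.8   68. ]
wrist [  52   43   56   35 1407] [294.2 200.7] [566.5 -27.7  68. ]
wrist [ 44  88  51  18 588] [280.8 237.6] [552.6 -73.1  68. ]
```

View pics/scenem.png

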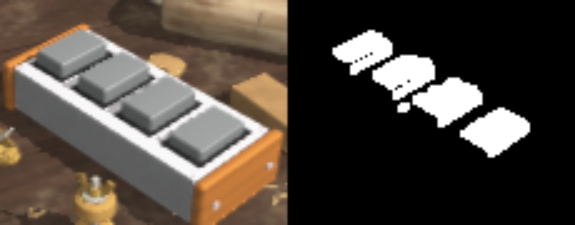

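>>> jog_arm:
  targets:
    - {"xyz": [-0.5, 0, 0], "spin": 0}
    - {"xyz": [-0.5, 0, 0], "spin": 0}
    - {"xyz": [-0.5, 0, 0], "spin": 0}
    - {"xyz": [-0.5, 0, 0], "spin": 0}
    - {"xyz": [0, 0, 0], "spin": 0.8}
    - {"xyz": [0, 0, 0], "spin": 0.8}
    - {"xyz": [0, 0, 0], "spin": 0.7}
    - {"xyz": [0, 0, 0], "spin": 0}
    - {"xyz": [0, 0, 0], "spin": 0}
    - {"xyz": [0, 0, 0], "spin": 0}
  gripper: 0

```text
time: 1.4
tool_pos: [525.0, -159.9, 226.7]
tcp_rot: [-3.142, -0.0, 1.342]
contact_force: [0.9, -0.4, 0.3]
grip_width: 0.9
finger_force: 0.0
```

```bash
python3 - <<'E'
from plant import bot
import cv2
o=bot.get_obs();print(o['time'],o['tool_pos'],o['tcp_rot'],o['grip_width'],o['contact_force'],bot.get_calibration("wrist"))
cv2.imwrite("pics/w1.png",bot.capture("wrist"))
E
```

```text
1.4 [ 525.00487277 -159.91432293  226.70713349] [-3.14158211e+00 -4.93701204e-05  1.34157830e+00] 0.9220214608965135 [ 0.88564388 -0.42087426  0.34771957] {'vfov': 65.56867023840863, 'cx': 256.90228967892125, 'cy': 192.73844413149672, 'eye': array([542.45153433, -84.16209788, 386.20452166]), 'rotation': array([ 2.84764885e+00, -1.31221997e-03, -2.28668185e-01])}
```

View pics/w1.png

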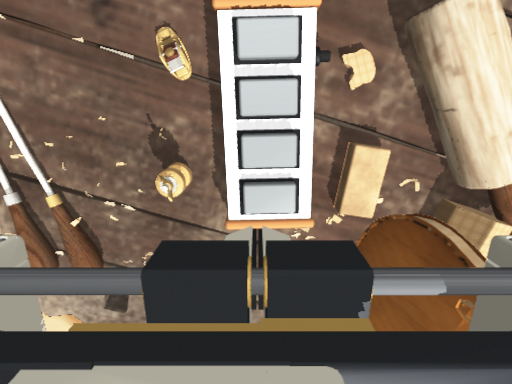

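The wrist view shows all four keys, now lined up with the tool: key 1 at (268,40), key 2 at (268,98), key 3 at (269,150) and key 4 at (269,197).

```bash
python3 - <<'E'
from plant import bot
from h import *
im=cv2.imread("pics/w1.png");c=bot.get_calibration("wrist");o=bot.get_obs()
x,y,w,h=215,0,110,230;s=im[y:y+h,x:x+w];g=s.min(2)
m=((g>165)&(g<238)).astype(np.uint8)*255
m=cv2.morphologyEx(m,cv2.MORPH_OPEN,np.ones((7,7)))
k,l,st,ce=cv2.connectedComponentsWithStats(m,connectivity=4)
P=[]
for i in range(1,k):
    if st[i,4]>600:
        b=st[i];u=np.array([b[0]+b[2]/2+x-.5,b[1]+b[3]/2+y-.5]);p=ray(c,u,68);P.append(p);print(b,u,p.round(1))
P=np.array(P);d=P[-1]-P[0];print("yaw",np.arctan2(-d[0],d[1])+0 if d[1]>0 else np.arctan2(d[0],-d[1]))
T=R.from_euler('xyz',o['tcp_rot'])
print(((P-o['tool_pos'])@T.as_matrix()).round(1))
E
```

```text
[  23   18   60   40 2324] [267.5  37.5] [566.4 -28.2  68. ]
[  25   80   57   36 1953] [268.   97.5] [555.  -82.1  68. ]
[  28  136   54   32 1640] [269.5 151.5] [ 544.6 -136.2   68. ]
[  30  185   50   30 1384] [269.5 199.5] [ 533. -189.   68.]
yaw -0.2048743231360828
[[137.7  10.4 158.7]
 [ 82.6  11.5 158.7]
 [ 27.5  13.7 158.7]
 [-26.5  14.4 158.7]]
```

>>> jog_arm:
  targets:
    - {"xyz": [-0.33, 0.17, 0], "spin": -0.2}
    - {"xyz": [0, 0, 0.5], "spin": 0}
    - {"xyz": [0, 0, 0.5], "spin": 0}
    - {"xyz": [0, 0, 0.5], "spin": 0}
    - {"xyz": [0, 0, 0.3], "spin": 0}
    - {"xyz": [0, 0, 0.1], "spin": 0}
    - {"xyz": [0, 0, 0], "spin": 0}
    - {"xyz": [0, 0, 0], "spin": 0}
    - {"xyz": [0, 0, 0], "spin": 0}
    - {"xyz": [0, 0, 0], "spin": 0}

```text
time: 2.7
tool_pos: [532.5, -188.9, 75.4]
tcp_rot: [3.14, 0.0, 1.361]
contact_force: [-0.0, -0.1, 0.2]
grip_width: 0.1
finger_force: 0.0
```

```bash
python3 - <<'E'
from plant import bot
import cv2
F=[]
for n in("wrist","scene","side","side"):
    im=bot.capture(n);o=bot.get_obs();print(o['tool_pos'],o['contact_force'])
    if n!="wrist":cv2.imwrite(f"pics/{n}2.png",im)
E
python3 -c "
import cv2
a=cv2.imread('pics/scene2.png')[100:280,190:390];b=cv2.imread('pics/side2.png')[120:300,150:350]
import numpy as np;cv2.imwrite('pics/c2.png',cv2.resize(np.hstack([a,b]),None,fx=2,fy=2,interpolation=2))"
```

```text
[ 532.43172304 -188.88567446   75.22632193] [0.53020321 0.01999378 0.13304523]
[ 532.3760977  -188.86152647   75.08220044] [ 0.45143418 -0.97594684 -0.40769794]
[ 532.32400226 -188.81828145   74.94977735] [-0.53266333 -0.10689557  0.68465302]
[ 532.27621395 -188.80345547   74.88198423] [ 0.35335437  0.70379579 -0.94621273]
```

View pics/c2.png

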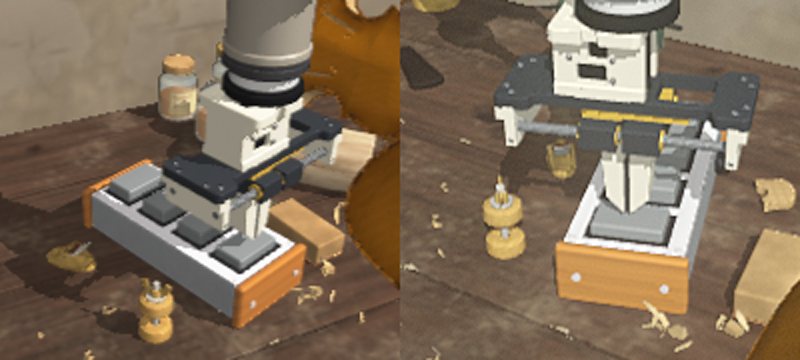

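The tip hangs over key 4, clear of it, with the clamp and block well away. Free-air force noise is about 0.6 N. Next I lower it to z≈65, where a raised key gives 1-2 N and a latched one 0 N.

>>> jog_arm:
  targets:
    - {"xyz": [0, 0, 0.06], "spin": 0}
    - {"xyz": [0, 0, 0.03], "spin": 0}
    - {"xyz": [0, 0, 0.03], "spin": 0}
    - {"xyz": [0, 0, 0], "spin": 0}
    - {"xyz": [0, 0, 0], "spin": 0}
    - {"xyz": [0, 0, 0], "spin": 0}
    - {"xyz": [0, 0, 0], "spin": 0}
    - {"xyz": [0, 0, 0], "spin": 0}
    - {"xyz": [0, 0, 0], "spin": 0}
    - {"xyz": [0, 0, 0], "spin": 0}

```text
time: 4.15
tool_pos: [532.2, -188.8, 65.1]
tcp_rot: [3.142, -0.0, 1.361]
contact_force: [-0.3, -0.6, -0.4]
grip_width: 0.3
finger_force: 0.0
```

```bash
cat > f.py <<'E'
from plant import bot
import numpy as np
L=[]
for i in range(10):
    bot.capture("side");o=bot.get_obs();L.append([o['time'],*o['tool_pos'],*o['contact_force']])
L=np.array(L);print(L.mean(0).round(2),L[:,6].round(1),L[-1,3])
E
python3 f.py
```

```text
[ 4.4200e+00  5.3226e+02 -1.8880e+02  6.5150e+01 -1.0000e-01  1.3000e-01
 -1.4000e-01] [-0.5  0.2  0.2 -0.1  0.1 -0.5 -0.6  0.7  0.  -0.9] 65.1606091609332
```

>>> jog_arm:
  targets:
    - {"xyz": [0, 0, 0.01], "spin": 0}
    - {"xyz": [0, 0, 0.01], "spin": 0}
    - {"xyz": [0, 0, 0], "spin": 0}
    - {"xyz": [0, 0, 0], "spin": 0}
    - {"xyz": [0, 0, 0], "spin": 0}
    - {"xyz": [0, 0, 0], "spin": 0}
    - {"xyz": [0, 0, 0], "spin": 0}
    - {"xyz": [0, 0, 0], "spin": 0}
    - {"xyz": [0, 0, 0], "spin": 0}
    - {"xyz": [0, 0, 0], "spin": 0}

```text
time: 5.9
tool_pos: [532.4, -188.9, 64.1]
tcp_rot: [3.141, 0.0, 1.361]
contact_force: [-0.0, -0.4, 6.0]
grip_width: 0.5
finger_force: 2.7
```

```bash
python3 f.py
```

```text
[   6.18  532.39 -188.86   64.05   -1.38    0.66    5.4 ] [4.6 5.4 6.2 5.5 5.  4.9 6.5 4.6 5.1 6.2] 64.05189503801675
```

Key 4 gives no force at 65.15 mm, then stops hard at 64.05 mm with 5.4 N, so it looks latched. I'll tap key 3 to compare.

>>> jog_arm:
  targets:
    - {"xyz": [0, 0, -0.14], "spin": 0}
    - {"xyz": [0, 0, 0], "spin": 0}
    - {"xyz": [0.35, 0, 0], "spin": 0}
    - {"xyz": [0.33, 0, 0], "spin": 0}
    - {"xyz": [0, 0, 0], "spin": 0}
    - {"xyz": [0, 0, 0.06], "spin": 0}
    - {"xyz": [0, 0, 0.06], "spin": 0}
    - {"xyz": [0, 0, 0], "spin": 0}
    - {"xyz": [0, 0, 0], "spin": 0}
    - {"xyz": [0, 0, 0], "spin": 0}

```text
time: 7.65
tool_pos: [543.6, -136.0, 65.3]
tcp_rot: [3.141, 0.0, 1.361]
contact_force: [-0.6, -1.6, 0.9]
grip_width: 0.4
finger_force: 0.8
```

```bash
python3 f.py
```

```text
[ 7.9200e+00  5.4363e+02 -1.3567e+02  6.5230e+01 -1.1000e-01 -1.0300e+00
  1.3400e+00] [1.5 0.8 1.5 0.9 1.5 1.2 1.3 1.3 1.8 1.6] 65.16957381227994
```

Key 3 gives 1.3 N at 65.2 mm, so it is up and key 4 is the latched one. Now I press key 4 right down.

>>> jog_arm:
  targets:
    - {"xyz": [0, 0, -0.14], "spin": 0}
    - {"xyz": [0, 0, 0], "spin": 0}
    - {"xyz": [-0.35, 0, 0], "spin": 0}
    - {"xyz": [-0.33, 0, 0], "spin": 0}
    - {"xyz": [0, 0, 0], "spin": 0}
    - {"xyz": [0, 0, 0.12], "spin": 0}
    - {"xyz": [0, 0, 0.05], "spin": 0}
    - {"xyz": [0, 0, 0.06], "spin": 0}
    - {"xyz": [0, 0, 0], "spin": 0}
    - {"xyz": [0, 0, 0], "spin": 0}

```text
time: 9.4
tool_pos: [532.3, -188.0, 58.7]
tcp_rot: [3.141, 0.0, 1.362]
contact_force: [-3.8, -0.1, 10.9]
grip_width: 0.8
finger_force: 4.9
```

```bash
python3 f.py
```

```text
[   9.68  532.34 -187.99   58.72   -3.15    0.6     9.85] [10.1 10.2  9.6  9.4  9.7 10.3  9.7  9.4 10.2 10. ] 58.72508388886642
```

It is right down at 58.7 mm and about 10 N. I'll release it, then touch it lightly at about 65 mm to check that it has sprung up.

>>> jog_arm:
  targets:
    - {"xyz": [0, 0, -0.11], "spin": 0}
    - {"xyz": [0, 0, -0.11], "spin": 0}
    - {"xyz": [0, 0, 0], "spin": 0}
    - {"xyz": [0, 0, 0], "spin": 0}
    - {"xyz": [0, 0, 0.06], "spin": 0}
    - {"xyz": [0, 0, 0.07], "spin": 0}
    - {"xyz": [0, 0, 0], "spin": 0}
    - {"xyz": [0, 0, 0], "spin": 0}
    - {"xyz": [0, 0, 0], "spin": 0}
    - {"xyz": [0, 0, 0], "spin": 0}

```text
time: 11.15
tool_pos: [532.2, -188.8, 65.2]
tcp_rot: [3.142, -0.0, 1.361]
contact_force: [-0.9, 0.8, 1.1]
grip_width: 0.4
finger_force: 0.8
```

```bash
python3 f.py
```

```text
[  11.42  532.23 -188.77   65.17   -0.64    0.59    1.76] [2.1 1.1 2.2 1.7 1.4 1.8 3.3 1.9 1.5 0.6] 65.15825880645072
```

Key 4 now gives 1.8 N at 65.2 mm, so it has sprung up. I'll retreat and take a last look.

>>> jog_arm:
  targets:
    - {"xyz": [0, 0, -0.2], "spin": 0}
    - {"xyz": [0, 0, -0.5], "spin": 0}
    - {"xyz": [0, 0, -0.5], "spin": 0}
    - {"xyz": [0, 0, -0.5], "spin": 0}
    - {"xyz": [0, 0, -0.3], "spin": 0}
    - {"xyz": [0, 0, 0], "spin": 0}
    - {"xyz": [0, 0, 0], "spin": 0}
    - {"xyz": [0, 0, 0], "spin": 0}
    - {"xyz": [0, 0, 0], "spin": 0}
    - {"xyz": [0, 0, 0], "spin": 0}

```text
time: 12.9
tool_pos: [532.1, -188.7, 224.7]
tcp_rot: [-3.141, -0.0, 1.361]
contact_force: [-1.0, 1.1, -0.3]
grip_width: 0.3
finger_force: 0.0
```

```bash
python3 - <<'E'
from plant import bot
import cv2
im=bot.capture("scene")[150:280,190:390]
cv2.imwrite("pics/end.png",cv2.resize(im,None,fx=3,fy=3,interpolation=2))
E
```

```text
(no output)
```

View pics/end.png

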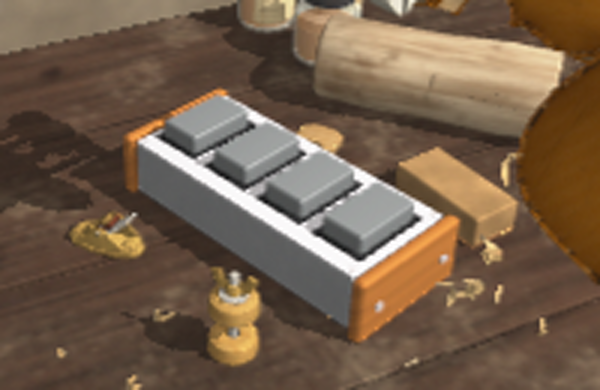

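All four keys stand level, with key 4 at (370,215) in the crop. The bystanders have not moved and the arm is clear.

```bash
python3 -c "
from plant import bot
print(bot.close_job())"
```

```text
the job is handed in; nothing more can be done
None
```

Key 4, the right-hand key, was the latched one; I pressed it right down and let it go, it sprang up, all four keys look level in the last picture, and the job is handed in (no verdict was returned).

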